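# Fetch the reference block from behind the things in front of it

### The arm

A 7-joint arm with a two-finger parallel gripper is mounted at the origin on a cart in front of the work surface, level with it; the furniture and walls round the work are solid. World frame = base frame: x ahead of the robot, y to its left, z up, the work surface at z = 0. Lengths are in mm, angles in rad, forces in N, time in s.
With the tool pointing down it reaches from about 400 to 875 mm from the base axis. Payload 4.4 kg.
Tool frame: the origin (TCP) lies midway between the tips of the shut fingers; the grasp point (between the pads) lies ctrl.grip_depth behind it (ctrl.grip_depth is the distance from the TCP to the grasp point, in mm); z points along the fingers, y is the line along which they close (so a half turn about z gives the same grasp; the last joint's range is limited). The gripper opens to 85 mm and grips with 20 to 120 N. Pads are 22 mm wide; open, the fingers measure 114 mm over their backs; the gripper's body (76 mm by 85 mm) begins 54 mm behind the grasp point. The pads swing forward as they close: fully open they stand 13 mm farther back than shut.
Start: joints at [-1.226, 0.628, 0.038, 1.517, -0.027, 0.996, -0.02], TCP at [259.551, 595.946, 209.413] pointing down, gripper open.
Joint ranges: [-3.06, 3.06], [-0.37, 2.12], [-1.25, 1.32], [0.18, 2.47], [-1.1, 4.24], [0.23, 1.98], [-2.94, 2.94]. Speed limits (rad/s): [2.57, 2.57, 3.14, 3.14, 3.14, 3.14, 3.14].

### API

Orientations are given as [roll, pitch, yaw] about the fixed x, y, z axes, in that order (R = Rz(yaw) Ry(pitch) Rx(roll)).
In Python, from cell import ctrl gives the robot as it stands.
- The arm moves only by the tool carry_out, never from a script. Its argument "deltas" is one flat list of numbers, 7 for each row, row after row: the turn, a rotation vector about the tool's x, y, z in degrees, then the shift along the tool's x, y, z in m, then the closure, from -1 (fully open) to 1 (shut). In form: [wx, wy, wz, dx, dy, dz, claw, wx, wy, wz, dx, dy, dz, claw, ...]. A call has 1 to 12 rows; each row shifts and turns the commanded pose from where the row before left it, along the tool's axes as they then stand; what a row does not reach is not made up. A row lasts 1/8 s, in which the tool goes at most 62.5 mm and 10.7 degrees, less where a joint would pass 70% of its speed; a pose out of reach is approached as far as the arm can. A call with a gripper value outside its range is refused whole. The fingers move at their own pace and stop on an object; the grip force is fixed at half the most. Time passes only in rows, so rows that do not move let the fingers close. It gives the time, the measured TCP pose, the force, the opening and the grip force at its end, in the units of the state.
- ctrl.read_state(): the state, without advancing time (a new reading comes with each control period).
- ctrl.get_image(name): name is "scene" or "top" or "wrist"; returns the picture (384x512x3 uint8, red, green, blue); there is no depth.
- ctrl.calibration(name): a dict with "mtx" (3x3 intrinsics, pixels), "R" (3x3) and "t" (3): a world point X has camera coordinates R X + t. Camera axes: x right, y down, z forward; pixel columns grow to the right and rows downward; lengths in mm; the calibration is good to about 2 mm. A picture is of the moment at which its call begins: read the wrist's pose just before it. calibration takes no time and is no camera call; for the wrist camera it gives the pose at the moment of the call.
- ctrl.finish_job(): hands the job in; it is judged then, once.
The state is a dict: "clock": time; "qpos": joint angles; "qd": joint speeds; "tau": joint torques, N m; "eef_pos": TCP position; "tool_rot": TCP orientation; "force": force on the tool from outside, world axes, zero at the start; "torque": the same for the moment, N m; "width": finger opening in mm; "gripper_force": force on a finger pad.
Only numpy, scipy, OpenCV 4.12 (cv2) and the standard library are available. Lean on these libraries where they do the work, as an engineer would, in place of code of your own. Each camera call takes 0.05 s, during which the arm holds its last target. There are 200 camera calls.

### The job

The smaller of the two round steel reference blocks in the two-bay holder is needed on the anvil stand, but the black loupe and the plain grey steel cylinder stand side by side in front of it. First set both of them aside, upright, on the dark rubber mat; then lay the small block flat on the middle of the anvil's round top; then put the loupe and the cylinder back upright on the holder, each exactly where it stood at the start. Leave the larger block and the V-anvil where they are.

Things in the scene. Friction and masses are not known exactly. Their poses are not given: they have to be found in the camera images.
- holder: fixed holder: dark steel plate 4 mm thick, x -78 to +58, y -85 to +85 mm; all things on it stand at 4 mm height. Three aluminium fins along x, 6 mm thick, tops at 18 mm, at y = -74, 0, +74 mm, x -11 to +55 mm, make two bays 68 mm wide (middles y = -37, +37), open at front (-x, roughly towards the robot) and back (+x). Origin on the worktop, z up
- small_block: the wanted steel disc, 50 mm diameter x 12 mm high, 0.18 kg, in the middle of one bay at holder x = +20 mm (which bay varies). The fins leave no finger room at its sides: grip its rim from the bay's open front and back, along the holder's x axis. Origin: centre of its underside, z up
- large_block: steel disc like the small one but 60 mm diameter x 15 mm high, in the other bay at holder x = +20 mm; stays there. Origin: centre of its underside, z up
- loupe: black upright ribbed barrel, 36 mm diameter x 47 mm high, about 0.08 kg, on the plate in front of the small block (52 mm nearer the front), 21.5 mm left or right of the bay's middle (varies), 7 mm from the cylinder. Grip its upper half along the holder's x axis, the rear finger passing above the block. Origin: centre of its underside, z up
- plain_cylinder: plain light grey steel cylinder, 36 mm diameter x 34 mm high, about 0.2 kg, beside the loupe on the other side of the bay's middle, gripped the same way. Origin: centre of its underside, z up
- v_anvil: bright steel V-anvil, round, 53 mm diameter x 34 mm high with a V notch in its top, loose, standing in front of the large block; stays there. Origin: centre of its underside, z up
- mat: fixed dark rubber mat, 95 (x) x 145 (y) x 3 mm, the side area. Origin: centre of its underside on the worktop; its top is 3 mm above that
- anvil_top (a point): centre of the flat round top (57 mm diameter) of the fixed black anvil, 46 mm above the worktop. The anvil stands in a grey square foot 76 x 76 x 14 mm with a short collar
Things that resemble listed ones, but are neither listed nor needed, are in the scene too. Leave any green or yellow look-alike of the plain_cylinder alone.

How it is judged (in metres and radians):
On the way, in this order (a step that is already met when the one before it is completed fails the run):
1. loupe and plain cylinder both stand released and upright on the mat while the small block is still in its bay (x of loupe in the frame of mat between -0.047 and 0.047 m and y of loupe in the frame of mat between -0.072 and 0.072 m and height (world z) of each of loupe, plain_cylinder below 0.009 m and angle between each of loupe, plain_cylinder's own z axis and vertical below 0.15 rad and contact force between the fingers and loupe below 0.3 N and linear speed of each of loupe, plain_cylinder below 0.03 m/s and x of plain_cylinder in the frame of mat between -0.047 and 0.047 m and y of plain_cylinder in the frame of mat between -0.072 and 0.072 m and contact force between the fingers and plain_cylinder below 0.3 N and distance of small_block from where it was at the start of the episode below 0.02 m), for 0.2 s.
2. small block lies released on the middle of the anvil's top, loupe and cylinder still on the mat (horizontal distance between small_block and anvil_top below 0.01 m and distance between small_block and anvil_top below 0.012 m and angle between small_block's own z axis and vertical below 0.1 rad and linear speed of each of small_block, loupe, plain_cylinder below 0.03 m/s and contact force between the fingers and small_block below 0.3 N and x of loupe in the frame of mat between -0.047 and 0.047 m and y of loupe in the frame of mat between -0.072 and 0.072 m and height (world z) of each of loupe, plain_cylinder below 0.009 m and angle between each of loupe, plain_cylinder's own z axis and vertical below 0.15 rad and contact force between the fingers and loupe below 0.3 N and x of plain_cylinder in the frame of mat between -0.047 and 0.047 m and y of plain_cylinder in the frame of mat between -0.072 and 0.072 m and contact force between the fingers and plain_cylinder below 0.3 N), for 0.2 s.
At the end, for the whole second after the job is handed in: The small block lies flat and at rest on the anvil's top within 10 mm of its middle; the loupe and the plain cylinder stand upright and at rest, each within 12 mm of where it stood at the start; the large block and the V-anvil are within 12 mm of where they were (horizontal distance between small_block and anvil_top below 0.01 m and distance between small_block and anvil_top below 0.012 m and angle between each of small_block, loupe, plain_cylinder's own z axis and vertical below 0.1 rad and linear speed of each of small_block, loupe, plain_cylinder below 0.03 m/s and distance of each of loupe, plain_cylinder, large_block, v_anvil from where it was at the start of the episode below 0.012 m); the robot touches nothing.
It fails at once if the larger block or the V-anvil is moved away (more than 20 mm) (distance of any of large_block, v_anvil from where it was at the start of the episode above 0.02 m).
It fails at once if the loupe or the cylinder is tipped over (angle between any of loupe, plain_cylinder's own z axis and vertical above 0.7 rad).
It also fails if it takes over 134 s, if anything falls off the work surface, if the arm or the gripper's body presses on something with over 40 N, if the wrist force passes 120 N, or if a joint passes its speed limit or range.

## Working session

There is one attempt and no reset: what is moved stays moved. The work goes in short steps, Python scripts to look and compute and a tool call to move; the robot and the scene stay as the last step left them, time stands still between calls to the robot, and variables do not carry over. Pictures are saved under pics/ and viewed, at most 14 in all, crops included, and the job is handed in when it is done.

Besides the shell and the picture viewer there is one more tool, called after "Call:" as name(argument=value, ...) on one line, values as JSON. carry_out: Moves the arm, as the interface text tells. Its arguments: {"type":"object","properties":{"deltas":{"type":"array"}},"required":["deltas"]}

```bash
ls; mkdir -p pics; python3 - <<'E'
from cell import ctrl
import cv2,numpy as np
s=ctrl.read_state()
for k in s: print(k,np.round(s[k],3))
print(ctrl.grip_depth)
for n in("scene","top"):
    cv2.imwrite(f"pics/{n}0.png",ctrl.get_image(n)[:,:,::-1]); c=ctrl.calibration(n); print(n,np.round(c["mtx"],1).tolist(),np.round(c["R"],3).tolist(),np.round(c["t"],1))
E
```

```text
pics
clock 0.0
qpos [-1.226  0.629  0.038  1.518 -0.027  0.996 -0.02 ]
qd [-0.001  0.001  0.     0.002  0.002 -0.    -0.001]
tau [-0.0000e+00 -5.6341e+01  1.2260e+00 -1.9345e+01  1.1000e-02  1.1000e-02
 -0.0000e+00]
eef_pos [259.313 595.303 208.504]
tool_rot [-3.14   0.     2.731]
force [-0.391 -0.158 -1.195]
torque [-0.043  0.029 -0.027]
gripper_force 0.0
width 85.587
18.700000000000003
scene [[461.0, 0.0, 251.9], [0.0, 461.0, 201.3], [0.0, 0.0, 1.0]] [[0.794, -0.607, -0.017], [-0.481, -0.611, -0.629], [0.372, 0.508, -0.777]] [-383.7  351.2  676.9]
top [[463.7, 0.0, 254.5], [0.0, 463.7, 186.5], [0.0, 0.0, 1.0]] [[0.075, -0.997, 0.006], [-0.973, -0.075, -0.217], [0.217, 0.011, -0.976]] [ 46.5 533.6 795.6]
```

```bash
python3 - <<'E'
import cv2
for n in("scene","top"):
    cv2.imwrite(f"pics/{n}0b.png",cv2.resize(cv2.imread(f"pics/{n}0.png"),(800,600),interpolation=cv2.INTER_CUBIC))
E
```

```text
(no output)
```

View pics/top0b.png

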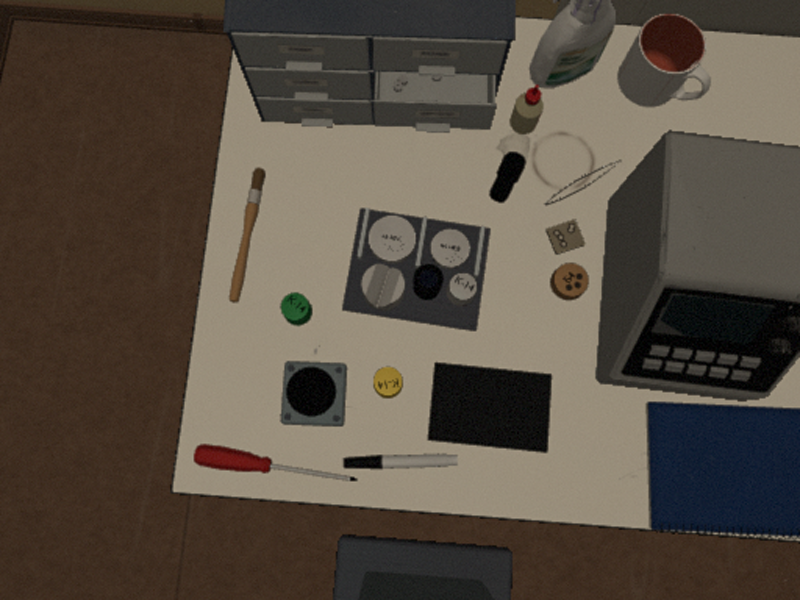

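View pics/scene0b.png

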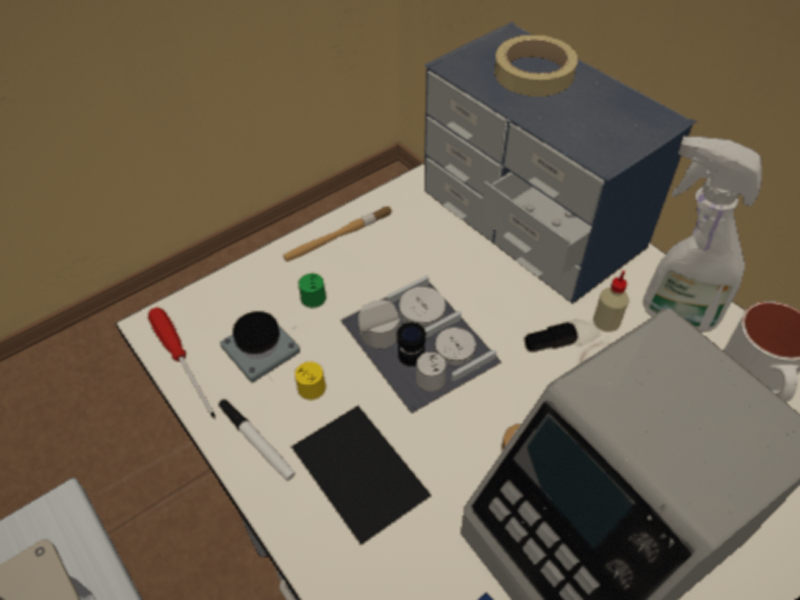

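The top view shows the holder with its large block in the left bay at (390,238) and its small block in the right bay at (450,248). The black loupe is at (428,282), the light grey cylinder at (462,287) and the V-anvil at (382,286). The mat is at (490,407), and the anvil in its grey foot at (312,392). The cylinder look-alikes are green (296,308) and yellow (388,382), both excluded by colour; the grey one beside the loupe is the one meant. I'll rectify the image to measure.

```bash
cat > h.py <<'E'
from cell import ctrl
import cv2,numpy as np
def back(px,z,name="top",c=None):
    c=c or ctrl.calibration(name); M,R,t=map(np.array,(c["mtx"],c["R"],c["t"]))
    d=R.T@np.linalg.solve(M,[px[0],px[1],1]); o=-R.T@t
    return (o+d*(z-o[2])/d[2])[:2]
def rect(img,z,x0,y0,w,h,s,name="top",c=None):
    "world-plane view: +x up, +y left; top-left is world (x0,y0); s px/mm"
    c=c or ctrl.calibration(name); M,R,t=map(np.array,(c["mtx"],c["R"],c["t"]))
    A=np.array([[0,-1/s,x0],[-1/s,0,y0],[0,0,z],[0,0,1]])
    H=M@np.c_[R,t]@A
    return cv2.warpPerspective(img,np.linalg.inv(H),(w,h),flags=cv2.INTER_CUBIC)
E
python3 - <<'E'
from h import *
for n,(u,v),z in [("small",(450,248),16),("loupe",(428,280),51),("cyl",(462,287),38),("vanv",(382,284),38),("mat",(490,407),3),("anvil",(311,391),46),("scope corner",(600,380),0),("hold",(417,268),4)]:
    print(n,back((u*.64,v*.64),z).round(1))
img=cv2.imread("pics/top0.png")
h=[back((u*.64,v*.64),0) for u,v in[(280,195),(560,195)]]
x0,y0=max(p[0] for p in h),h[0][1]
print(x0,y0)
x0,y0=round(x0),round(y0)
cv2.imwrite("pics/rect4.png",rect(img,4,x0,y0,800,600,2))
E
```

```text
small [598.8  25.9]
loupe [547.   51.8]
cyl [544.6   9.8]
vanv [540.9 106.6]
mat [406.  -35.3]
anvil [405.7 178.3]
scope corner [ 449.3 -169.1]
hold [572.8  65.3]
685.9521981691105 249.46626459822485
```

View pics/rect4.png

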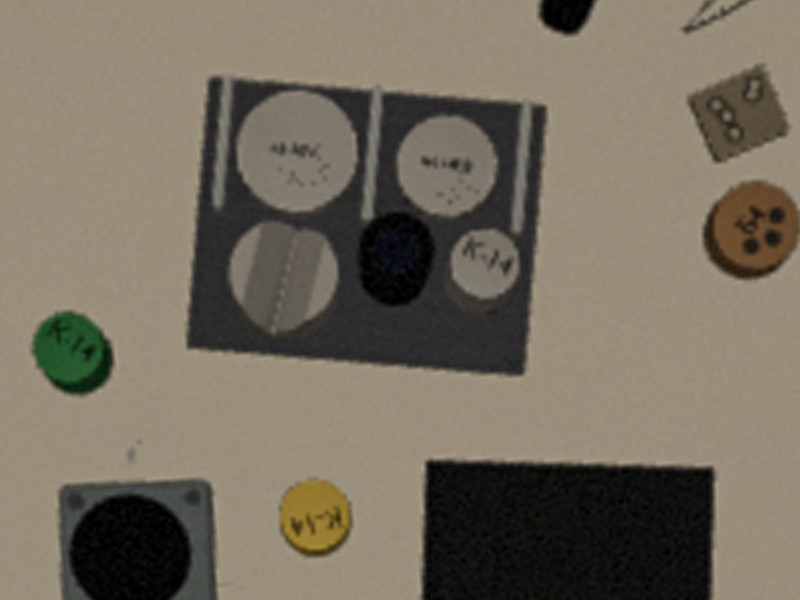

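Measurements agree: the plate is 135.4 x 169.5 mm, yaw is -4.4° from both edges, and the holder origin is at about (583, 65). The predicted small block, loupe and cylinder positions fit the measured ones within 3 mm. I'll turn the tool so its y lies along the holder's x.

Call:
carry_out(deltas=[0,0,10.1,0,0,0,-1,0,0,10.1,0,0,0,-1,0,0,10.1,0,0,0,-1,0,0,10.1,0,0,0,-1,0,0,10.1,0,0,0,-1,0,0,10.1,0,0,0,-1,0,0,10.3,0,0,0,-1])

```text
clock: 0.98
eef_pos: [259.3, 595.6, 208.9]
tool_rot: [-3.141, 0.001, 1.488]
force: [-0.4, 0.6, -1.0]
width: 85.4
gripper_force: 0.0
```

```bash
cat >> h.py <<'E'
from scipy.spatial.transform import Rotation as Ro
def plan(x,y,z,yang=None):
    "shift (mm, tool axes) from here to TCP x,y,z; yang = wanted world angle of tool y, deg"
    s=ctrl.read_state(); p=np.array(s["eef_pos"]); R=Ro.from_euler("xyz",s["tool_rot"]).as_matrix()
    a=np.degrees(np.arctan2(R[1,1],R[0,1]))
    print("t",round(s["clock"],2),"tcp",p.round(1),"y-angle",round(a,2),"tilt",np.degrees(np.arccos(-R[2,2])).round(2),"shift",(R.T@(np.array([x,y,z])-p)).round(1),"w",round(s["width"],1),"F",np.round(s["force"],1))
E
python3 -c "
from h import *
plan(480,30,200)"
```

```text
t 0.97 tcp [259.3 595.6 208.9] y-angle -4.77 tilt 0.06 shift [-545.3  267.     9.3] w 85.4 F [-0.4  0.6 -1. ]
```

Call:
carry_out(deltas=[0,0,0,-0.045,0.022,0.001,-1,0,0,0,-0.045,0.022,0.001,-1,0,0,0,-0.045,0.022,0.001,-1,0,0,0,-0.045,0.022,0.001,-1,0,0,0,-0.045,0.022,0.001,-1,0,0,0,-0.045,0.022,0.001,-1,0,0,0,-0.045,0.022,0.001,-1,0,0,0,-0.045,0.022,0.001,-1,0,0,0,-0.045,0.022,0.001,-1,0,0,0,-0.045,0.022,0,-1,0,0,0,-0.045,0.022,0,-1,0,0,0,-0.045,0.022,0,-1])

```text
clock: 2.48
eef_pos: [481.2, 35.7, 200.2]
tool_rot: [-3.141, -0.0, 1.494]
force: [0.9, 0.1, -0.2]
width: 85.5
gripper_force: 0.0
```

Call:
carry_out(deltas=[0,0,0,0,0,0,-1,0,0,0,0,0,0,-1])

```text
clock: 2.72
eef_pos: [480.4, 37.6, 200.1]
tool_rot: [-3.14, -0.0, 1.493]
force: [-0.3, 0.6, -0.3]
width: 85.1
gripper_force: 0.0
```

```bash
python3 -c "
from h import *
plan(550,52,120)
c=ctrl.calibration('wrist'); im=ctrl.get_image('wrist')
R,t=np.array(c['R']),np.array(c['t']); print((-R.T@t).round(1),R.round(3).tolist(),np.round(c['mtx'],1).tolist())
cv2.imwrite('pics/w0.png',im[:,:,::-1])
import json;json.dump({k:np.array(v).tolist() for k,v in c.items() if k in('mtx','R','t')},open('w0.json','w'))
"
```

```text
t 2.73 tcp [480.4  37.6 200.1] y-angle -4.45 tilt 0.07 shift [19.7 68.3 80. ] w 85.1 F [-0.3  0.6 -0.3]
[487.4 119.6 363.7] [[0.997, -0.078, -0.001], [-0.073, -0.944, 0.321], [-0.026, -0.32, -0.947]] [[304.3, 0.0, 258.9], [0.0, 304.3, 194.7], [0.0, 0.0, 1.0]]
```

View pics/w0.png

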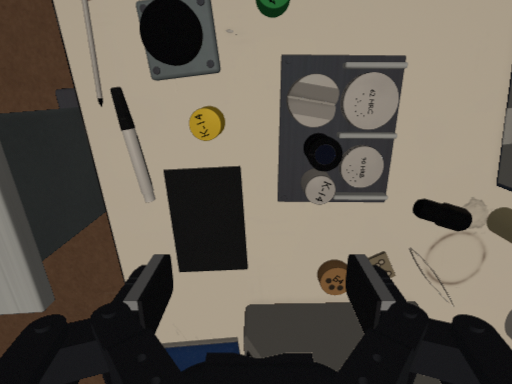

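The wrist view shows the loupe's top at (323,152), the grey cylinder at (320,190), the small block at (362,167) and the larger one at (371,101). The mat is at (207,220) and the anvil top at (171,31). I'll compute positions from it and confirm in one enlarged, rectified crop.

```bash
python3 - <<'E'
from h import *
import json
c=json.load(open('w0.json'))
for n,p,z in [("small",(362,167),16),("large",(371,101),19),("loupe",(323,152),51),("cyl",(320,189.5),38),("vanv",(313,101),38),("anvil",(171,32),46),("m1",(165,168),3),("m2",(241,166),3),("m3",(247,270),3),("m4",(177,274),3),("h1",(281,54),4),("h2",(405,55),4),("h3",(392,203),4),("h4",(277,203),4)]: print(n,back(p,z,c=c).round(1))
im=cv2.imread("pics/w0.png")
cv2.imwrite("pics/wr16.png",rect(im,16,660,150,720,560,4,c=c))
E
```

```text
small [600.6  27. ]
large [607.1 100.6]
loupe [548.5  55.4]
cyl [547.3  10.5]
vanv [541.4 106.3]
anvil [409.3 178.6]
m1 [366.3  40.8]
m2 [458.6  36.1]
m3 [ 452.7 -109.2]
m4 [ 356.3 -108.1]
h1 [513.7 156.1]
h2 [647.  144.7]
h3 [643.6 -25.8]
h4 [499.3 -14.6]
```

View pics/wr16.png

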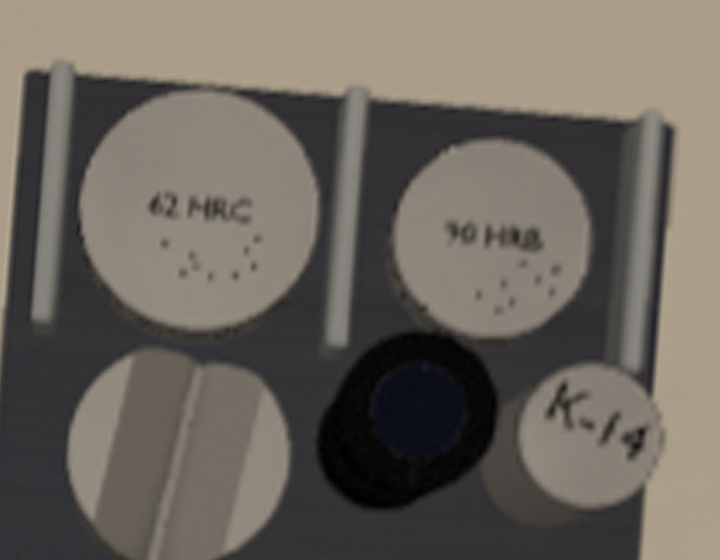

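The crop confirms the small block (90 HRB, 50 mm) in the right bay, with the black loupe in front of it and the grey K-14 cylinder beside that. I'll approach the loupe first.

Call:
carry_out(deltas=[0,0,0,0.007,0.023,0.02,-1,0,0,0,0.007,0.023,0.02,-1,0,0,0,0.007,0.022,0.02,-1,0,0,0,0,0,0.03,-1,0,0,0,0,0,0.02,-0.3,0,0,0,0,0,0,-0.3,0,0,0,0,0,0,-0.3])

```text
clock: 3.65
eef_pos: [550.7, 53.8, 91.0]
tool_rot: [3.141, -0.0, 1.495]
force: [-0.1, -0.4, 0.4]
width: 55.4
gripper_force: 0.0
```

```bash
python3 -c "
from h import *
plan(549.5,53,24)"
```

```text
t 3.65 tcp [550.7  53.8  91. ] y-angle -4.35 tilt 0.05 shift [-0.9 -1.1 67. ] w 55.4 F [-0.1 -0.4  0.4]
```

Call:
carry_out(deltas=[0,0,0,-0.001,-0.001,0.025,-0.3,0,0,0,0,0,0.025,-0.3,0,0,0,0,0,0.017,-0.3,0,0,0,0,0,0,-0.3,0,0,0,0,0,0,1,0,0,0,0,0,0,1,0,0,0,0,0,0,1,0,0,0,0,0,0,1])

```text
clock: 4.65
eef_pos: [550.3, 51.9, 24.7]
tool_rot: [3.139, -0.001, 1.493]
force: [-0.1, 0.2, 6.3]
width: 32.3
gripper_force: 59.0
```

```bash
python3 -c "
from h import *
plan(420,-5,24)"
```

```text
t 4.65 tcp [550.3  51.9  24.7] y-angle -4.45 tilt 0.13 shift [ -66.9 -125.5    0.4] w 32.3 F [-0.1  0.2  6.3]
```

Call:
carry_out(deltas=[0,0,0,0,0,-0.02,1,0,0,0,0,0,-0.04,1,0,0,0,-0.006,-0.013,0,1,0,0,0,-0.014,-0.028,0,1,0,0,0,-0.014,-0.028,0,1,0,0,0,-0.014,-0.028,0,1,0,0,0,-0.01,-0.021,0,1,0,0,0,-0.004,-0.008,0,1,0,0,0,0,0,0.02,1,0,0,0,0,0,0.02,1,0,0,0,0,0,0,1,0,0,0,0,0,0,1])

```text
clock: 6.15
eef_pos: [419.7, -0.1, 43.8]
tool_rot: [3.141, -0.0, 1.493]
force: [-0.1, -0.0, -1.2]
width: 31.7
gripper_force: 59.7
```

```bash
python3 -c "
from h import *
plan(420,0,24.2)"
```

```text
t 6.15 tcp [ 4.197e+02 -1.000e-01  4.380e+01] y-angle -4.43 tilt 0.06 shift [ 0.2  0.3 19.6] w 31.7 F [-0.1 -0.  -1.2]
```

Call:
carry_out(deltas=[0,0,0,0,0,0.01,1,0,0,0,0,0,0.006,1,0,0,0,0,0,0.003,1,0,0,0,0,0,0.001,1,0,0,0,0,0,0,1,0,0,0,0,0,0,1])

```text
clock: 6.9
eef_pos: [419.5, -0.1, 23.8]
tool_rot: [3.14, -0.0, 1.493]
force: [0.1, 0.9, 1.7]
width: 31.7
gripper_force: 60.0
```

Call:
carry_out(deltas=[0,0,0,0,0,0,0.1,0,0,0,0,0,0,-0.1,0,0,0,0,0,0,-0.3,0,0,0,0,0,0,-0.3,0,0,0,0,0,-0.02,-0.3,0,0,0,0,0,-0.05,-0.3,0,0,0,0,0,0,-0.3,0,0,0,0,0,0,-0.3])

```text
clock: 7.9
eef_pos: [418.7, 0.3, 93.3]
tool_rot: [-3.142, -0.0, 1.494]
force: [-0.7, 0.7, -0.8]
width: 55.6
gripper_force: 0.0
```

```bash
python3 -c "
from h import *
plan(547.5,9.5,94)"
```

```text
t 7.9 tcp [4.187e+02 3.000e-01 9.330e+01] y-angle -4.39 tilt 0.02 shift [ 19.  127.7  -0.7] w 55.6 F [-0.7  0.7 -0.8]
```

Call:
carry_out(deltas=[0,0,0,0.003,0.022,0,-0.3,0,0,0,0.005,0.03,0,-0.3,0,0,0,0.005,0.036,0,-0.3,0,0,0,0.004,0.03,0,-0.3,0,0,0,0.002,0.01,0,-0.3,0,0,0,0,0,0.02,-0.3,0,0,0,0,0,0.02,-0.3,0,0,0,0,0,0,-0.3,0,0,0,0,0,0,-0.3])

```text
clock: 9.02
eef_pos: [547.5, 8.6, 53.6]
tool_rot: [-3.141, -0.0, 1.493]
force: [0.5, -0.1, -0.7]
width: 55.4
gripper_force: 0.0
```

```bash
python3 -c "
from h import *
plan(547.5,9.5,20)
cv2.imwrite('pics/w1.png',ctrl.get_image('wrist')[:,:,::-1])"
```

```text
t 9.03 tcp [547.5   8.6  53.6] y-angle -4.48 tilt 0.04 shift [ 0.9 -0.  33.6] w 55.4 F [ 0.5 -0.1 -0.7]
```

View pics/w1.png

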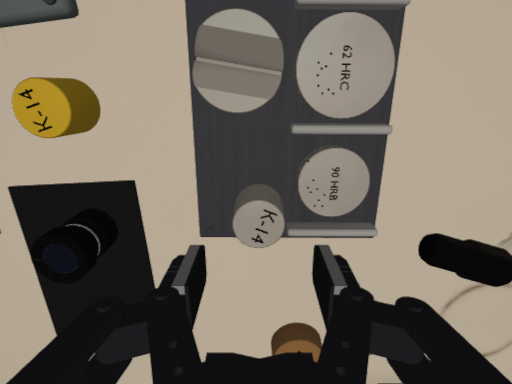

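The loupe stands upright on the mat at (75,245), and the cylinder lies under the open fingers at (258,222). I'll check the alignment numerically.

```bash
python3 -c "
from h import *
c=ctrl.calibration('wrist')
print('cyl',back((258.5,221),38,c=c),'small',back((334,182),16,c=c),'large',back((345,65),19,c=c),'vanv',back((238,60),38,c=c),'loupe',back((60,258),50,c=c))
M,R,t=map(np.array,(c['mtx'],c['R'],c['t']))
q=M@(R@[547.5,8.6,62]+t);print(q[:2]/q[2])
"
```

```text
cyl [548.3069846   12.26916287] small [601.70537782  27.74393449] large [607.54000133 101.69496988] vanv [544.68835855 107.67146847] loupe [423.05740726   2.12812746]
[257.546005   243.93675354]
```

Call:
carry_out(deltas=[0,0,0,0.001,0,0.015,-0.3,0,0,0,0,0,0.013,-0.3,0,0,0,0,0,0.005,-0.3,0,0,0,0,0,0,-0.3,0,0,0,0,0,0,1,0,0,0,0,0,0,1,0,0,0,0,0,0,1,0,0,0,0,0,0,1])

```text
clock: 10.07
eef_pos: [548.2, 9.9, 20.6]
tool_rot: [3.141, -0.0, 1.493]
force: [0.2, -1.0, -1.4]
width: 0.0
gripper_force: 0.0
```

```bash
python3 -c "
from h import *
plan(420,-60,80)"
```

```text
t 10.07 tcp [548.2   9.9  20.6] y-angle -4.44 tilt 0.01 shift [ -79.6 -122.4  -59.5] w 0.0 F [ 0.2 -1.  -1.4]
```

The fingers shut on nothing, so I'll look.

```bash
python3 -c "
from h import *
cv2.imwrite('pics/w2.png',ctrl.get_image('wrist')[:,:,::-1])
cv2.imwrite('pics/t2.png',rect(ctrl.get_image('top')[:,:,::-1],4,686,249,800,600,2))"
```

```text
(no output)
```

View pics/w2.png

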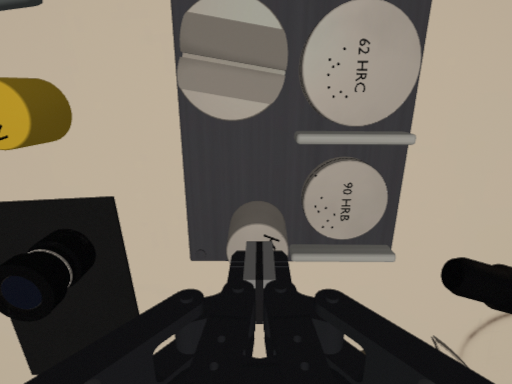

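```bash
python3 -c "
from h import *
c=ctrl.calibration('wrist')
M,R,t=map(np.array,(c['mtx'],c['R'],c['t']))
for P in ([548.2,9.9,20.6],[548.2,9.9,38],[548.2,9.9,58],[547.5,10,38],[547.5,28,38],[547.5,28,4]):
    q=M@(R@P+t);print(P,(q[:2]/q[2]).round(1))
im=cv2.imread('pics/w2.png');a=cv2.resize(im[160:340,180:340],(640,600)[0:2],interpolation=cv2.INTER_CUBIC)
t=cv2.imread('pics/t2.png')[150:450,350:650]
cv2.imwrite('pics/c2.png',np.hstack([cv2.resize(a,(400,450)),cv2.resize(t,(400,450))]))
"
```

```text
[548.2, 9.9, 20.6] [258.5 237.4]
[548.2, 9.9, 38] [258.4 252. ]
[548.2, 9.9, 58] [258.4 272.9]
[547.5, 10, 38] [257.1 252. ]
[547.5, 28, 38] [254.4 221.5]
[547.5, 28, 4] [255.2 199.6]
```

View pics/c2.png

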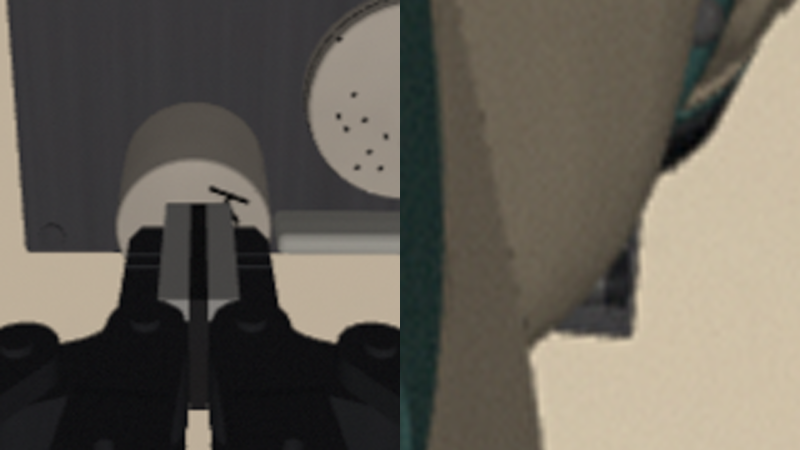

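Geometry: the cylinder still stands in place (its near top edge matches y=28, z=38). The finger tips are seen about 20 mm above the reported TCP, so they closed just over its top. I'll open, lower carefully while watching the force, and try again.

Call:
carry_out(deltas=[0,0,0,0,0,-0.004,1,0,0,0,0,0,0,-0.3,0,0,0,0,0,0,-0.3,0,0,0,0,0,0,-0.3,0,0,0,0,0,0,-0.3,0,0,0,0,0,0.004,-0.3,0,0,0,0,0,0.004,-0.3,0,0,0,0,0,0.003,-0.3,0,0,0,0,0,0.003,-0.3,0,0,0,0,0,0,-0.3,0,0,0,0,0,0,-0.3])

```text
clock: 11.55
eef_pos: [548.1, 9.8, 10.4]
tool_rot: [3.142, 0.0, 1.493]
force: [-0.5, 0.5, -0.1]
width: 55.4
gripper_force: 0.0
```

```bash
python3 -c "
from h import *
plan(548,9.5,6)
c=ctrl.calibration('wrist')
im=ctrl.get_image('wrist')
cv2.imwrite('pics/w3.png',cv2.resize(im[150:350,140:380,::-1],(720,600),interpolation=cv2.INTER_CUBIC))"
```

```text
t 11.55 tcp [548.1   9.8  10.4] y-angle -4.44 tilt 0.0 shift [-0.3 -0.1  4.4] w 55.4 F [-0.5  0.5 -0.1]
```

View pics/w3.png

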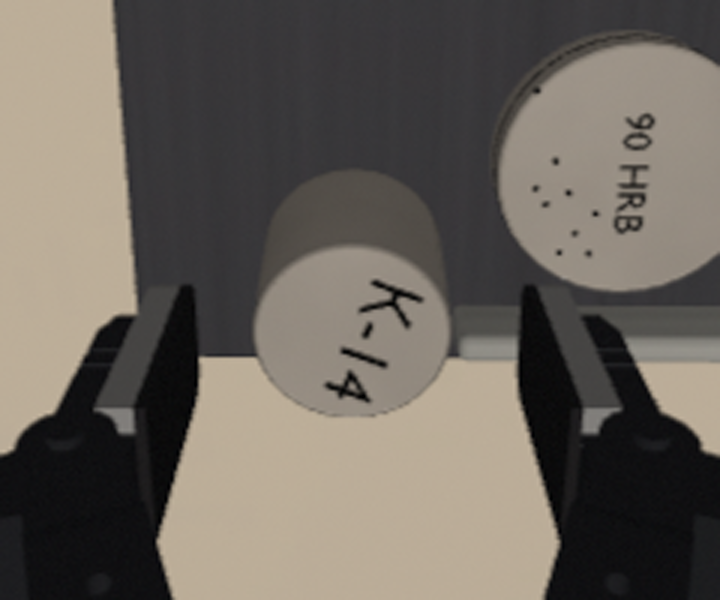

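The cylinder (352,330) stands between the pads, with the tips still above the block. I'll lower 8 mm more and close.

Call:
carry_out(deltas=[0,0,0,0,0,0.004,-0.3,0,0,0,0,0,0.003,-0.3,0,0,0,0,0,0,-0.3,0,0,0,0,0,0,1,0,0,0,0,0,0,1,0,0,0,0,0,0,1,0,0,0,0,0,0,1])

```text
clock: 12.48
eef_pos: [548.0, 9.8, 3.8]
tool_rot: [3.142, -0.0, 1.493]
force: [-2.1, 0.6, 5.8]
width: 33.3
gripper_force: 59.4
```

Call:
carry_out(deltas=[0,0,0,0,0,-0.015,1,0,0,0,0,0,-0.045,1,0,0,0,-0.01,-0.015,0,1,0,0,0,-0.017,-0.026,0,1,0,0,0,-0.017,-0.026,0,1,0,0,0,-0.017,-0.026,0,1,0,0,0,-0.013,-0.02,0,1,0,0,0,-0.006,-0.009,0,1,0,0,0,0,0,0.02,1,0,0,0,0,0,0.02,1,0,0,0,0,0,0,1,0,0,0,0,0,0,1])

```text
clock: 13.98
eef_pos: [420.9, -60.5, 23.9]
tool_rot: [3.141, 0.0, 1.493]
force: [0.2, 0.6, -1.7]
width: 33.2
gripper_force: 60.1
```

```bash
python3 -c "
from h import *
plan(420,-60,3.0)
cv2.imwrite('pics/w4.png',ctrl.get_image('wrist')[:,:,::-1])"
```

```text
t 13.97 tcp [420.9 -60.5  23.9] y-angle -4.43 tilt 0.05 shift [ 0.5 -1.  20.9] w 33.2 F [ 0.2  0.6 -1.7]
```

View pics/w4.png

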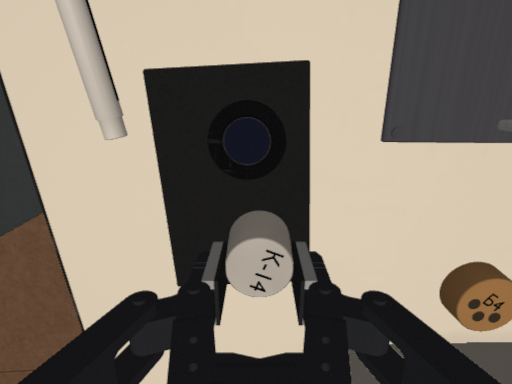

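The cylinder is held upright at (260,260) over the mat, and the loupe stands at (247,140). Lower and release.

Call:
carry_out(deltas=[0,0,0,0,0,0.01,1,0,0,0,0,0,0.006,1,0,0,0,0,0,0.003,1,0,0,0,0,0,0.0015,1,0,0,0,0,0,0,1,0,0,0,0,0,0,1])

```text
clock: 14.78
eef_pos: [420.5, -60.4, 3.2]
tool_rot: [3.141, -0.0, 1.493]
force: [0.8, -0.2, -1.8]
width: 33.3
gripper_force: 60.1
```

Call:
carry_out(deltas=[0,0,0,0,0,0,0.1,0,0,0,0,0,0,-0.1,0,0,0,0,0,0,-0.3,0,0,0,0,0,0,-0.3,0,0,0,0,0,-0.02,-0.3,0,0,0,0,0,-0.05,-0.4,0,0,0,0,0,0,-0.4,0,0,0,0,0,0,-0.4])

```text
clock: 15.78
eef_pos: [420.2, -59.8, 72.8]
tool_rot: [-3.142, -0.001, 1.494]
force: [0.0, -0.1, -0.6]
width: 59.7
gripper_force: 0.0
```

```bash
python3 -c "
from h import *
plan(600.5,26.5,73)"
```

```text
t 15.78 tcp [420.2 -59.8  72.8] y-angle -4.38 tilt 0.03 shift [ 99.9 173.2  -0.2] w 59.7 F [ 0.  -0.1 -0.6]
```

Call:
carry_out(deltas=[0,0,0,0.012,0.021,0,-0.55,0,0,0,0.019,0.033,0,-0.55,0,0,0,0.019,0.033,0,-0.55,0,0,0,0.019,0.033,0,-0.55,0,0,0,0.019,0.033,0,-0.55,0,0,0,0.012,0.02,0,-0.55,0,0,0,0,0,0.03,-0.55,0,0,0,0,0,0.03,-0.55,0,0,0,0,0,0,-0.55,0,0,0,0,0,0,-0.55])

```text
clock: 17.02
eef_pos: [600.5, 25.3, 12.9]
tool_rot: [-3.141, -0.0, 1.492]
force: [0.1, 0.3, -0.8]
width: 66.5
gripper_force: 0.0
```

```bash
python3 -c "
from h import *
plan(600.5,26.5,0)
c=ctrl.calibration('wrist')
im=ctrl.get_image('wrist')[:,:,::-1]
cv2.imwrite('pics/w5.png',im)
cv2.imwrite('pics/c5.png',cv2.resize(im[100:340,112:400],(720,600),interpolation=cv2.INTER_CUBIC))
M,R,t=map(np.array,(c['mtx'],c['R'],c['t']))
for P in ([600.5,26.5,16],[600.5,26.5,4]):
    q=M@(R@P+t);print((q[:2]/q[2]).round(1))
"
```

```text
t 17.02 tcp [600.5  25.3  12.9] y-angle -4.49 tilt 0.02 shift [ 1.2 -0.1 12.9] w 66.5 F [ 0.1  0.3 -0.8]
[258.2 237.9]
[258.3 229.1]
```

View pics/c5.png

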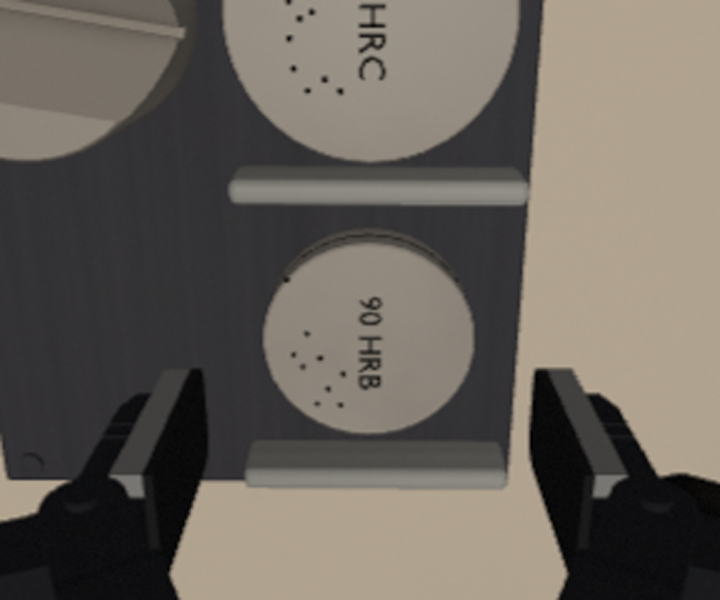

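The block (369,337) is centred between the pads, both in clear bay openings. I'll step down towards the plate, watching the force.

Call:
carry_out(deltas=[0,0,0,0.0015,0,0.008,-0.45,0,0,0,0,0,0.008,-0.45,0,0,0,0,0,0.004,-0.45,0,0,0,0,0,0,-0.45])

```text
clock: 17.58
eef_pos: [600.3, 27.4, -7.5]
tool_rot: [-3.141, 0.0, 1.493]
force: [-0.4, 0.3, -0.7]
width: 61.9
gripper_force: 0.0
```

Call:
carry_out(deltas=[0,0,0,0,0,0.002,-0.45,0,0,0,0,0,0.002,-0.45,0,0,0,0,0,0,-0.45])

```text
clock: 17.95
eef_pos: [600.5, 27.4, -11.2]
tool_rot: [-3.141, -0.0, 1.493]
force: [-0.4, 0.2, -0.0]
width: 62.0
gripper_force: 0.0
```

```bash
python3 -c "
from h import *
plan(600.5,27,-12)
im=ctrl.get_image('wrist')[:,:,::-1]
cv2.imwrite('pics/c6.png',cv2.resize(im[100:340,112:400],(720,600),interpolation=cv2.INTER_CUBIC))
"
```

```text
t 17.95 tcp [600.5  27.4 -11.2] y-angle -4.44 tilt 0.01 shift [-0.4  0.   0.8] w 62.0 F [-0.4  0.2 -0. ]
```

View pics/c6.png

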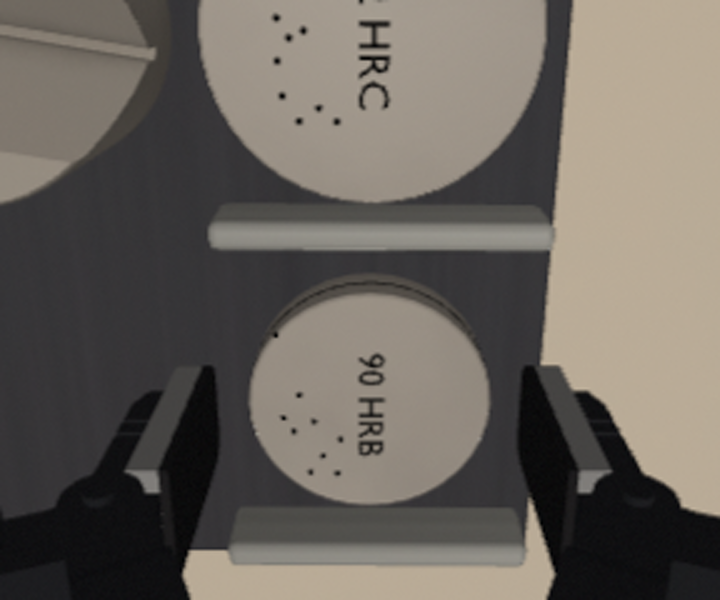

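TCP is at -11 with no contact, so the tips really are about 20 mm above it. Continue down in small steps.

Call:
carry_out(deltas=[0,0,0,0,0,0.002,-0.45,0,0,0,0,0,0.001,-0.45,0,0,0,0,0,0,-0.45])

```text
clock: 18.38
eef_pos: [600.5, 27.3, -14.2]
tool_rot: [-3.141, 0.0, 1.493]
force: [0.1, 0.3, 1.0]
width: 62.2
gripper_force: 0.0
```

Call:
carry_out(deltas=[0,0,0,0,0,0.001,-0.45,0,0,0,0,0,0.001,-0.45,0,0,0,0,0,0,-0.45])

```text
clock: 18.75
eef_pos: [600.5, 27.4, -16.2]
tool_rot: [-3.141, -0.0, 1.493]
force: [0.2, 0.1, -1.0]
width: 62.1
gripper_force: 0.0
```

Call:
carry_out(deltas=[0,0,0,0,0,0.001,-0.45,0,0,0,0,0,0.001,-0.45,0,0,0,0,0,0,-0.45])

```text
clock: 19.12
eef_pos: [600.5, 27.4, -18.2]
tool_rot: [-3.141, 0.0, 1.493]
force: [0.9, -0.5, -0.0]
width: 61.6
gripper_force: 0.0
```

Call:
carry_out(deltas=[0,0,0,0,0,0.001,-0.45,0,0,0,0,0,0.001,-0.45,0,0,0,0,0,0,-0.45])

```text
clock: 19.5
eef_pos: [600.5, 27.4, -20.2]
tool_rot: [-3.141, -0.0, 1.493]
force: [-0.2, 0.6, -0.3]
width: 61.9
gripper_force: 0.0
```

Call:
carry_out(deltas=[0,0,0,0,0,0,-0.25,0,0,0,0,0,0,-0.25,0,0,0,0,0,0,-0.25])

```text
clock: 19.88
eef_pos: [600.6, 27.4, -20.1]
tool_rot: [3.142, -0.0, 1.493]
force: [-0.4, -0.6, 0.1]
width: 53.3
gripper_force: 0.0
```

Call:
carry_out(deltas=[0,0,0,0,0,0,1,0,0,0,0,0,0,1,0,0,0,0,0,0,1])

```text
clock: 20.25
eef_pos: [600.8, 27.3, -19.5]
tool_rot: [3.141, -0.0, 1.493]
force: [0.1, 1.2, 5.5]
width: 47.6
gripper_force: 61.3
```

Gripped. Lift, and measure the anvil top precisely from the earlier pictures.

Call:
carry_out(deltas=[0,0,0,0,0,-0.005,1,0,0,0,0,0,-0.02,1,0,0,0,0,0,-0.04,1,0,0,0,0,0,-0.02,1,0,0,0,0,0,0,1,0,0,0,0,0,0,1])

```text
clock: 21.0
eef_pos: [599.8, 27.9, 64.0]
tool_rot: [-3.14, -0.0, 1.494]
force: [-0.1, 0.9, -2.5]
width: 47.5
gripper_force: 62.2
```

```bash
python3 - <<'E'
from h import *
import json
cw=json.load(open('w0.json')); ct=ctrl.calibration('top'); cs=ctrl.calibration('scene')
plan(408,178.5,80)
def blob(name,c,z):
    r=rect(cv2.imread(name),z,450,220,340,340,4,c=c)
    g=cv2.GaussianBlur(cv2.cvtColor(r,cv2.COLOR_BGR2GRAY),(5,5),0)
    m=(g<32).astype(np.uint8)
    n,l,st,ce=cv2.connectedComponentsWithStats(m); k=1+np.argmax(st[1:,4])
    cn=max(cv2.findContours((l==k).astype(np.uint8),cv2.RETR_EXTERNAL,cv2.CHAIN_APPROX_NONE)[0],key=len)
    (u,v),(a,b),_=cv2.fitEllipse(cn); print(name,g.min(),(450-v/4).round(1),(220-u/4).round(1),round(a/4,1),round(b/4,1))
    return r
rs=[blob('pics/top0.png',ct,46),blob('pics/w0.png',cw,46),blob('pics/scene0.png',cs,46)]
cv2.imwrite('pics/anv.png',cv2.resize(np.hstack(rs),(798,266)))
E
```

```text
t 21.0 tcp [599.8  27.9  64. ] y-angle -4.41 tilt 0.1 shift [ 135.4 -202.8  -15.5] w 47.5 F [-0.1  0.9 -2.5]Traceback (most recent call last):
  File "<stdin>", line 13, in <module>
  File "<stdin>", line 11, in blob
AttributeError: 'float' object has no attribute 'round'
```

```bash
python3 - <<'E'
from h import *
import json
cw=json.load(open('w0.json')); ct=ctrl.calibration('top'); cs=ctrl.calibration('scene')
def blob(name,c,z,x0,y0,w,thr,inv=False):
    r=rect(cv2.imread(name),z,x0,y0,w,w,4,c=c)
    g=cv2.GaussianBlur(cv2.cvtColor(r,cv2.COLOR_BGR2GRAY),(5,5),0)
    m=((g>thr) if inv else (g<thr)).astype(np.uint8)
    n,l,st,ce=cv2.connectedComponentsWithStats(m); k=1+np.argmax(st[1:,4])
    cn=max(cv2.findContours((l==k).astype(np.uint8),cv2.RETR_EXTERNAL,cv2.CHAIN_APPROX_NONE)[0],key=len)
    (u,v),(a,b),_=cv2.fitEllipse(cn); print(name,np.round([x0-v/4,y0-u/4,a/4,b/4],1))
    return r
rs=[]
for n,c in(('top0',ct),('w0',cw),('scene0',cs)): rs.append(blob(f'pics/{n}.png',c,46,450,220,340,40))
for n,c in(('top0',ct),('w0',cw)): blob(f'pics/{n}.png',c,16,630,56,236,110,True)
cv2.imwrite('pics/anv.png',cv2.resize(np.hstack(rs),(798,266)))
E
```

```text
pics/top0.png [405.9 179.   56.   57.7]
pics/w0.png [408.9 191.   75.5  81.7]
pics/scene0.png [405.  174.5  54.2  64.1]
pics/top0.png [599.8  26.6  46.7  47.2]
pics/w0.png [600.5  27.   48.   48.2]
```

View pics/anv.png

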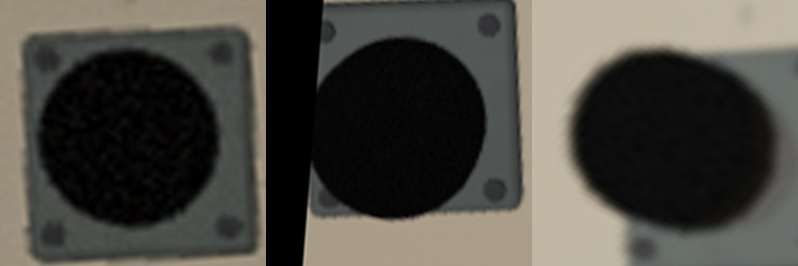

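The anvil top is at (407, 179): the top-camera fit is 56 x 58 mm against the given 57, and the wrist fit agrees within 4 mm. Carry the block there.

Call:
carry_out(deltas=[0,0,0,0.008,-0.012,0,1,0,0,0,0.016,-0.024,0,1,0,0,0,0.02,-0.03,0,1,0,0,0,0.024,-0.036,0,1,0,0,0,0.024,-0.036,0,1,0,0,0,0.02,-0.03,0,1,0,0,0,0.014,-0.021,0,1,0,0,0,0.0095,-0.0145,0,1,0,0,0,0,0,0.01,1,0,0,0,0,0,0.015,1,0,0,0,0,0,0,1,0,0,0,0,0,0,1])

```text
clock: 22.5
eef_pos: [408.9, 177.4, 39.9]
tool_rot: [3.141, 0.001, 1.492]
force: [-0.8, -0.6, -2.0]
width: 47.4
gripper_force: 62.2
```

```bash
python3 -c "
from h import *
plan(407.2,178.8,23.5)
cv2.imwrite('pics/w7.png',ctrl.get_image('wrist')[:,:,::-1])"
```

```text
t 22.5 tcp [408.9 177.4  39.9] y-angle -4.52 tilt 0.04 shift [ 1.3 -1.8 16.4] w 47.4 F [-0.8 -0.6 -2. ]
```

View pics/w7.png

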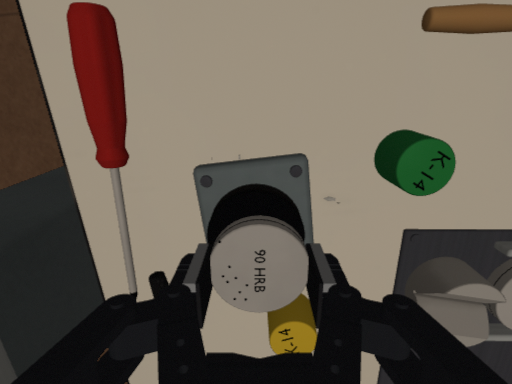

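The block is held level over the anvil: block centre column 258, anvil 256, so a shift of about -1.5 mm in x, matching the numbers. Descend.

Call:
carry_out(deltas=[0,0,0,0.001,-0.0015,0.008,1,0,0,0,0,0,0.005,1,0,0,0,0,0,0.002,1,0,0,0,0,0,0,1])

```text
clock: 23.05
eef_pos: [406.7, 179.2, 24.8]
tool_rot: [-3.141, 0.0, 1.493]
force: [-0.4, 0.3, -2.2]
width: 47.1
gripper_force: 62.2
```

Call:
carry_out(deltas=[0,0,0,0,0,0.001,1,0,0,0,0,0,0.001,1,0,0,0,0,0,0,1])

```text
clock: 23.42
eef_pos: [406.8, 179.4, 22.9]
tool_rot: [-3.142, -0.0, 1.493]
force: [0.3, -0.5, -2.3]
width: 47.4
gripper_force: 62.2
```

Call:
carry_out(deltas=[0,0,0,0,0,0.0005,1,0,0,0,0,0,0.0005,1,0,0,0,0,0,0,1])

```text
clock: 23.8
eef_pos: [406.9, 179.4, 22.7]
tool_rot: [3.141, -0.001, 1.493]
force: [-1.6, 0.0, 10.7]
width: 47.5
gripper_force: 63.5
```

Contact (10.7 N up). Release and rise.

Call:
carry_out(deltas=[0,0,0,0,0,0,-0.2,0,0,0,0,0,0,-0.3,0,0,0,0,0,0,-0.45,0,0,0,0,0,0,-0.5,0,0,0,0,0,-0.01,-0.5,0,0,0,0,0,-0.03,-0.5,0,0,0,0,0,-0.04,-0.5,0,0,0,0,0,0,-0.3,0,0,0,0,0,0,-0.3])

```text
clock: 24.92
eef_pos: [406.4, 179.6, 102.1]
tool_rot: [-3.141, -0.0, 1.494]
force: [0.1, -0.6, -1.0]
width: 55.3
gripper_force: 0.0
```

```bash
python3 - <<'E'
from h import *
plan(420,-60.2,103)
c=ctrl.calibration('wrist')
im=ctrl.get_image('wrist')[:,:,::-1]; cv2.imwrite('pics/w8.png',im); cv2.imwrite('pics/t8.png',ctrl.get_image('top')[:,:,::-1])
cv2.imwrite('pics/w8r.png',rect(im,58,450,230,480,480,5,c=c))
E
```

```text
t 24.93 tcp [406.4 179.6 102.1] y-angle -4.41 tilt 0.03 shift [-238.1   32.    -1.1] w 55.3 F [ 0.1 -0.6 -1. ]
```

View pics/w8.png

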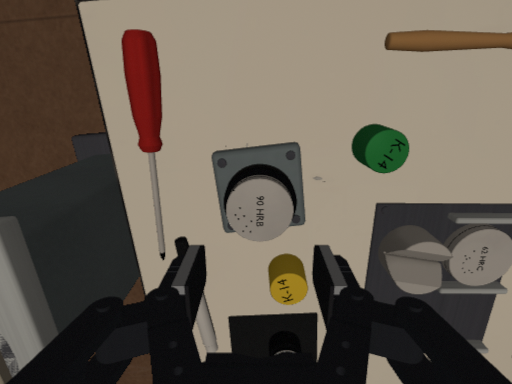

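The block lies on the anvil at (260,208), inside the foot's outline. By my count that was the 15th picture viewed, one over the limit of 14, so from here I use numbers only and view no more.

```bash
python3 - <<'E'
from h import *
c=ctrl.calibration('wrist')
print("block",back((260,208),58,c=c).round(1),"foot",np.mean([back(p,14,c=c) for p in((213,151),(300,143),(304,222),(222,233))],0).round(1))
im=cv2.imread('pics/w8.png')
# block: bright disc in rectified z=58 view, by each camera
for n,cc in(('w8',c),('t8',ctrl.calibration('top'))):
    g=cv2.GaussianBlur(cv2.cvtColor(rect(cv2.imread(f'pics/{n}.png'),58,432,204,200,200,4,c=cc),cv2.COLOR_BGR2GRAY),(5,5),0)
    _,m=cv2.threshold(g,0,1,cv2.THRESH_OTSU); _,l,st,ce=cv2.connectedComponentsWithStats(m.astype(np.uint8)); k=1+np.argmax(st[1:,4]); print(n,432-ce[k][1]/4,204-ce[k][0]/4,(st[k]/4).round(1))
E
```

```text
block [407.3 181. ] foot [407.1 181.5]
w8 406.82445943504183 176.65859332650726 [2.0000e-01 0.0000e+00 4.9800e+01 5.0000e+01 8.3015e+03]
t8 398.41454345576824 164.33419555095708 [  22.5    9.5   27.5   40.5 1933. ]
```

Block and foot centres agree within 0.6 mm in the same picture. Now the cylinder goes back.

Call:
carry_out(deltas=[0,0,0,-0.018,0.002,0,-0.3,0,0,0,-0.034,0.005,0,-0.3,0,0,0,-0.045,0.006,0,-0.3,0,0,0,-0.045,0.006,0,-0.3,0,0,0,-0.045,0.006,0,-0.3,0,0,0,-0.034,0.005,0,-0.3,0,0,0,-0.017,0.002,0,-0.3,0,0,0,0,0,0.03,-0.3,0,0,0,0,0,0.02,-0.3,0,0,0,0,0,0,-0.3,0,0,0,0,0,0,-0.3])

```text
clock: 26.4
eef_pos: [420.1, -60.7, 52.0]
tool_rot: [-3.141, 0.0, 1.493]
force: [0.2, 0.1, 0.5]
width: 55.3
gripper_force: 0.0
```

```bash
python3 -c "
from h import *
plan(420.4,-60.3,3.2)"
```

```text
t 26.4 tcp [420.1 -60.7  52. ] y-angle -4.47 tilt 0.03 shift [ 0.5  0.3 48.8] w 55.3 F [0.2 0.1 0.5]
```

Call:
carry_out(deltas=[0,0,0,0.0005,0,0.02,-0.3,0,0,0,0,0,0.02,-0.3,0,0,0,0,0,0.0085,-0.3,0,0,0,0,0,0,-0.3,0,0,0,0,0,0,1,0,0,0,0,0,0,1,0,0,0,0,0,0,1,0,0,0,0,0,0,1])

```text
clock: 27.4
eef_pos: [420.7, -60.0, 4.4]
tool_rot: [3.14, 0.0, 1.493]
force: [-0.9, 0.7, 6.8]
width: 33.2
gripper_force: 58.9
```

Call:
carry_out(deltas=[0,0,0,0,0,-0.02,1,0,0,0,0,0,-0.04,1,0,0,0,0,0,0,1,0,0,0,0,0,0,1])

```text
clock: 27.9
eef_pos: [420.3, -59.3, 63.4]
tool_rot: [3.141, -0.0, 1.494]
force: [0.2, 0.3, -1.2]
width: 33.1
gripper_force: 60.3
```

```bash
python3 -c "
from h import *
plan(548,9.8,64)"
```

```text
t 27.9 tcp [420.3 -59.3  63.4] y-angle -4.37 tilt 0.03 shift [ 78.6 122.1  -0.6] w 33.1 F [ 0.2  0.3 -1.2]
```

Call:
carry_out(deltas=[0,0,0,0.006,0.01,0,1,0,0,0,0.014,0.022,0,1,0,0,0,0.019,0.03,0,1,0,0,0,0.019,0.03,0,1,0,0,0,0.014,0.021,0,1,0,0,0,0.006,0.009,0,1,0,0,0,0,0,0.02,1,0,0,0,0,0,0.02,1,0,0,0,0,0,0,1,0,0,0,0,0,0,1])

```text
clock: 29.15
eef_pos: [547.9, 7.8, 23.7]
tool_rot: [-3.141, 0.0, 1.492]
force: [-0.2, 1.0, -0.5]
width: 33.2
gripper_force: 60.3
```

```bash
python3 -c "
from h import *
plan(548,9.8,5.5)"
```

```text
t 29.15 tcp [547.9   7.8  23.7] y-angle -4.49 tilt 0.02 shift [ 2.  -0.  18.2] w 33.2 F [-0.2  1.  -0.5]
```

Call:
carry_out(deltas=[0,0,0,0.001,0,0.01,1,0,0,0,0.001,0,0.006,1,0,0,0,0,0,0.002,1,0,0,0,0,0,0,1,0,0,0,0,0,0,1])

```text
clock: 29.78
eef_pos: [547.8, 10.9, 5.5]
tool_rot: [-3.141, -0.001, 1.494]
force: [-1.8, 0.6, 3.0]
width: 33.3
gripper_force: 60.8
```

Call:
carry_out(deltas=[0,0,0,0,0,0.001,1,0,0,0,0,0,0,1])

```text
clock: 30.02
eef_pos: [547.8, 10.9, 5.5]
tool_rot: [-3.141, -0.002, 1.493]
force: [-3.6, 2.4, 12.1]
width: 33.2
gripper_force: 61.8
```

Call:
carry_out(deltas=[0,0,0,0,0,0,0.1,0,0,0,0,0,0,-0.1,0,0,0,0,0,0,-0.3,0,0,0,0,0,0,-0.3,0,0,0,0,0,-0.02,-0.3,0,0,0,0,0,-0.06,-0.3,0,0,0,0,0,0,-0.3,0,0,0,0,0,0,-0.3])

```text
clock: 31.02
eef_pos: [547.8, 10.8, 84.2]
tool_rot: [-3.141, -0.001, 1.494]
force: [0.2, 0.5, 0.2]
width: 55.7
gripper_force: 0.0
```

```bash
python3 -c "
from h import *
plan(419.5,0,84)"
```

```text
t 31.02 tcp [547.8  10.8  84.2] y-angle -4.41 tilt 0.04 shift [ -20.7 -127.1    0.3] w 55.7 F [0.2 0.5 0.2]
```

Call:
carry_out(deltas=[0,0,0,-0.003,-0.017,0,-0.3,0,0,0,-0.005,-0.03,0,-0.3,0,0,0,-0.006,-0.035,0,-0.3,0,0,0,-0.004,-0.03,0,-0.3,0,0,0,-0.003,-0.015,0,-0.3,0,0,0,0,0,0.02,-0.3,0,0,0,0,0,0,-0.3,0,0,0,0,0,0,-0.3])

```text
clock: 32.02
eef_pos: [419.7, -0.9, 64.2]
tool_rot: [-3.141, 0.0, 1.493]
force: [0.5, -0.2, -0.5]
width: 55.6
gripper_force: 0.0
```

```bash
python3 -c "
from h import *
plan(419.5,-0.1,15)"
```

```text
t 32.02 tcp [419.7  -0.9  64.2] y-angle -4.45 tilt 0.06 shift [ 0.8 -0.2 49.2] w 55.6 F [ 0.5 -0.2 -0.5]
```

Call:
carry_out(deltas=[0,0,0,0.001,0,0.02,-0.3,0,0,0,0,0,0.02,-0.3,0,0,0,0,0,0.009,-0.3,0,0,0,0,0,0,-0.3,0,0,0,0,0,0,1,0,0,0,0,0,0,1,0,0,0,0,0,0,1,0,0,0,0,0,0,1])

```text
clock: 33.02
eef_pos: [420.3, 0.2, 16.2]
tool_rot: [3.14, 0.0, 1.493]
force: [-2.0, -0.3, 7.1]
width: 33.3
gripper_force: 59.2
```

Call:
carry_out(deltas=[0,0,0,0,0,-0.02,1,0,0,0,0,0,-0.045,1,0,0,0,0,0,0,1,0,0,0,0,0,0,1])

```text
clock: 33.52
eef_pos: [419.9, 0.9, 80.4]
tool_rot: [3.141, -0.0, 1.495]
force: [-0.3, 0.4, -0.5]
width: 33.7
gripper_force: 60.1
```

```bash
python3 -c "
from h import *
plan(550.2,52.2,80)"
```

```text
t 33.52 tcp [419.9   0.9  80.4] y-angle -4.37 tilt 0.03 shift [ 61.  126.    0.5] w 33.7 F [-0.3  0.4 -0.5]
```

Call:
carry_out(deltas=[0,0,0,0.005,0.01,0,1,0,0,0,0.011,0.023,0,1,0,0,0,0.015,0.031,0,1,0,0,0,0.015,0.031,0,1,0,0,0,0.01,0.021,0,1,0,0,0,0.005,0.01,0,1,0,0,0,0,0,0.02,1,0,0,0,0,0,0.015,1,0,0,0,0,0,0,1,0,0,0,0,0,0,1])

```text
clock: 34.78
eef_pos: [550.3, 50.9, 45.6]
tool_rot: [3.142, 0.0, 1.493]
force: [-0.1, -0.6, -1.0]
width: 33.5
gripper_force: 60.1
```

```bash
python3 -c "
from h import *
plan(550.2,52.4,17.5)"
```

```text
t 34.77 tcp [550.3  50.9  45.6] y-angle -4.48 tilt 0.01 shift [ 1.4 -0.2 28.1] w 33.5 F [-0.1 -0.6 -1. ]
```

Call:
carry_out(deltas=[0,0,0,0.0015,0,0.01,1,0,0,0,0,0,0.01,1,0,0,0,0,0,0.006,1,0,0,0,0,0,0.0015,1,0,0,0,0,0,0,1,0,0,0,0,0,0,1])

```text
clock: 35.52
eef_pos: [550.7, 52.8, 18.1]
tool_rot: [3.141, -0.0, 1.493]
force: [0.1, 0.9, -1.0]
width: 33.1
gripper_force: 60.1
```

Call:
carry_out(deltas=[0,0,0,0,0,0.0005,1,0,0,0,0,0,0.0005,1,0,0,0,0,0,0,1])

```text
clock: 35.9
eef_pos: [550.6, 52.8, 17.3]
tool_rot: [3.141, -0.0, 1.493]
force: [-2.0, -0.1, 4.6]
width: 33.5
gripper_force: 60.4
```

Contact. Release, rise and back off.

Call:
carry_out(deltas=[0,0,0,0,0,0,0.1,0,0,0,0,0,0,-0.1,0,0,0,0,0,0,-0.3,0,0,0,0,0,0,-0.3,0,0,0,0,0,-0.02,-0.3,0,0,0,0,0,-0.05,-0.3,0,0,0,0,0,-0.06,-0.3,0,0,0,0,-0.04,-0.04,-0.3,0,0,0,0,-0.035,0,-0.3,0,0,0,0,0,0,-0.3,0,0,0,0,0,0,-0.3])

```text
clock: 37.28
eef_pos: [476.6, 58.8, 187.8]
tool_rot: [3.14, -0.001, 1.494]
force: [1.1, 0.2, -0.3]
width: 55.4
gripper_force: 0.0
```

```bash
python3 - <<'E'
from h import *
import json
plan(480,40,200)
c=ctrl.calibration('wrist'); im=ctrl.get_image('wrist')[:,:,::-1]; cv2.imwrite('pics/w9.png',im)
cw=json.load(open('w0.json')); a=cv2.imread('pics/w0.png')
# compare start and end in rectified views at each thing's top
for n,z,x,y,h in(("loupe",51,549,53,23),("cyl",38,547,10,23),("vanv",38,542,106,32),("large",19,607,101,35)):
    A,B=[cv2.cvtColor(rect(i,z,x+k,y+k,int(8*k),int(8*k),4,c=cc),cv2.COLOR_BGR2GRAY) for i,cc,k in((a,cw,h+12),(im,c,h))]
    r=cv2.matchTemplate(A,B,cv2.TM_CCOEFF_NORMED); _,v,_,l=cv2.minMaxLoc(r)
    print(n,"match",round(v,2),"moved x,y mm",-(48-l[1])/-4,-(48-l[0])/-4)
E
```

```text
t 37.27 tcp [476.6  58.8 187.8] y-angle -4.43 tilt 0.11 shift [-18.4   4.9 -12.2] w 55.4 F [ 1.1  0.2 -0.3]
loupe match 0.85 moved x,y mm 0.5 -1.75
cyl match 0.94 moved x,y mm -0.75 -1.0
vanv match 0.98 moved x,y mm 0.25 -0.25
large match 0.99 moved x,y mm 0.25 -0.25
```

Everything is within 2 mm of its start, and the matches at top height show both things upright. The block's place was checked earlier. Handing in.

```bash
python3 -c "
from cell import ctrl
print(ctrl.finish_job())"
```

```text
the job is handed in; nothing more can be done
None
```

The job is handed in at about 37 s, but the verdict wasn't shown: the small block is on the anvil within about 1 mm of its middle, the loupe and cylinder are back within 2 mm, the larger block and V-anvil did not move, and I viewed 15 pictures, one over the limit of 14.

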